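# Put the balance's check weights back in their pots

## Robot

A 7-joint arm with a two-finger parallel gripper is mounted at the origin on the work surface. World frame = base frame: x ahead of the robot, y to its left, z up, the work surface at z = 0. Lengths are in m, angles in degrees, forces in N, time in s.
With the tool pointing down it reaches from about 0.4 to 0.85 m from the base axis. Payload 6.9 kg.
Tool frame: the origin (TCP) lies at the very end of the fingers, on their centre line; the grasp point (between the pads) lies 19 mm behind it (robot.tcp_to_grasp is the distance from the TCP to the grasp point, in m); z points along the fingers, y is the line along which they close (so a half turn about z gives the same grasp; the last joint's range is limited). The gripper opens to 85 mm and grips with 20 to 120 N. Pads are 22 mm wide; open, the fingers measure 114 mm over their backs; the gripper's body (76 mm by 85 mm) begins 54 mm behind the grasp point. The pads swing forward as they close: fully open they stand 13 mm farther back than shut.
Start: joints at [6.045, 29.078, -13.613, 85.955, 7.202, 65.827, -8.869], TCP at [0.625, -0, 0.231] pointing down, gripper open.
Joint ranges: [-176.47, 176.47], [-13.61, 117.27], [-81.72, 77.17], [0.22, 143.17], [-87.28, 267.28], [10, 112.55], [-165.47, 165.47]. Speed limits (degrees/s): [136.94, 136.94, 180, 180, 180, 180, 180].

## Interface

Orientations are given as [roll, pitch, yaw] about the fixed x, y, z axes, in that order (R = Rz(yaw) Ry(pitch) Rx(roll)).
In Python, from station import robot gives the robot as it stands. The module is installed in compiled form; this text tells all that it offers.
- The arm moves only by the shell command python3 -m handwheel 'ROWS'. ROWS is JSON, one flat list of numbers, 7 for each row, row after row: the shift along the world's x, y, z each as a share of 100 mm, from -1 to 1, then the turn, a rotation vector about the world's x, y, z each as a share of 90 degrees, from -1 to 1, then the closure, from 0 (fully open) to 1 (shut). A call has 1 to 8 rows; each row is the pose to reach, as a shift and turn from the pose commanded when the call began; what a row does not reach only later rows make up. A row lasts 1/10 s, in which the tool goes at most 50 mm and 8.59 degrees, less where a joint would pass 70% of its speed; a pose out of reach is approached as far as the arm can. A call with a number of a shift or a turn outside -1 to 1 is refused whole. A call with a gripper value outside its range is refused whole. The fingers move at their own pace and stop on an object; the grip force is fixed at half the most. Time passes only in rows, so rows that repeat a pose let the fingers close. It gives the time, the measured TCP pose, the force, the opening and the grip force at its end, in the units of the state.
- robot.get_obs(): the state, without advancing time (a new reading comes with each control period).
- robot.capture(name): name is "scene" or "side" or "wrist"; returns the picture (420x560x3 uint8, red, green, blue); there is no depth.
- robot.camera_info(name): a dict with "vfov" (degrees; the focal length in pixels is half the picture's height over the tangent of half this angle, whatever the lens; pixels are square), "cx", "cy" (the principal point, pixels), "D" ([k1, k2, p1, p2, k3] as OpenCV has them; the pictures are not rectified), "origin" and "rotation" of the camera in the world. Camera axes: x right, y down, z forward; pixel columns grow to the right and rows downward; lengths in m; the calibration is good to about 2 mm. A picture is of the moment at which its call begins: read the wrist's pose just before it. camera_info takes no time and is no camera call; for the wrist camera it gives the pose at the moment of the call.
- robot.job_done(): hands the job in; it is judged then, once.
The state is a dict: "time_s": time; "joint_pos": joint angles; "qd": joint speeds; "tau": joint torques, N m; "eef_pos": TCP position; "tcp_rot": TCP orientation; "ft_force": force on the tool from outside, world axes, zero at the start; "moment": the same for the moment, N m; "finger_gap": finger opening in m; "grip_force": force on a finger pad.
Only numpy, scipy, OpenCV 4.12 (cv2) and the standard library are available. Lean on these libraries where they do the work, as an engineer would, in place of code of your own. Each camera call takes 0.05 s, during which the arm holds its last target. There are 200 camera calls.

## Task

The balance has been checked and its four steel check weights are still stacked on the pan. Working from the top of the stack down, put each weight back upright on the floor of its own storage pot, the smallest weight in the smallest pot and so on up to the largest in the largest. Set them down rather than dropping them, do not knock or lean on the balance, and leave the pots where they stand.

Things in the scene. Friction and masses are not known exactly. Their poses are not given: they have to be found in the camera images.
- w500: 500 g check weight, the largest: a plain solid steel disc, 50 mm in diameter, 32 mm tall, with a small brass plug in its top. Origin: centre of its underside, z up. The stack on the balance pan is, from the bottom, 500, 200, 100, 50 g, each loose and within 3 mm of centred on the one below; this one's underside starts 75 mm above the bench.
- w200: 200 g check weight, the second largest: a plain solid steel disc, 38 mm in diameter, 22 mm tall, with a small brass plug in its top. Origin: centre of its underside, z up. The stack on the balance pan is, from the bottom, 500, 200, 100, 50 g, each loose and within 3 mm of centred on the one below; this one's underside starts 107 mm above the bench.
- w100: 100 g check weight, the second smallest: a plain solid steel disc, 29 mm in diameter, 19 mm tall, with a small brass plug in its top. Origin: centre of its underside, z up. The stack on the balance pan is, from the bottom, 500, 200, 100, 50 g, each loose and within 3 mm of centred on the one below; this one's underside starts 129 mm above the bench.
- w50: 50 g check weight, the smallest: a plain solid steel disc, 21 mm in diameter, 18 mm tall, with a small brass plug in its top. Origin: centre of its underside, z up. The stack on the balance pan is, from the bottom, 500, 200, 100, 50 g, each loose and within 3 mm of centred on the one below; this one's underside starts 148 mm above the bench.
- pot500: storage pot of the 500 g weight, the largest of the four pots: open shallow round black plastic dish with a grey felt pad, 72 mm outside and 66 mm inside diameter (8 mm of room all round the weight), 10 mm high, inner floor 3 mm above the bench. Origin: centre of its underside, z up. Loose, light, standing on the bench.
- pot200: storage pot of the 200 g weight, the second largest of the four pots: open shallow round black plastic dish with a grey felt pad, 60 mm outside and 54 mm inside diameter (8 mm of room all round the weight), 10 mm high, inner floor 3 mm above the bench. Origin: centre of its underside, z up. Loose, light, standing on the bench.
- pot100: storage pot of the 100 g weight, the second smallest of the four pots: open shallow round black plastic dish with a grey felt pad, 51 mm outside and 45 mm inside diameter (8 mm of room all round the weight), 10 mm high, inner floor 3 mm above the bench. Origin: centre of its underside, z up. Loose, light, standing on the bench.
- pot50: storage pot of the 50 g weight, the smallest of the four pots: open shallow round black plastic dish with a grey felt pad, 43 mm outside and 37 mm inside diameter (8 mm of room all round the weight), 10 mm high, inner floor 3 mm above the bench. Origin: centre of its underside, z up. Loose, light, standing on the bench.
- balance: fixed balance, on the left or right: ivory housing 280 x 190 x 64 mm, display end towards the robot. Origin: centre of its underside, +x from display to rear. Round metal pan, 130 mm across, top 75 mm up, centred 50 mm along +x; the stack (91 mm high) is within 20 mm of its centre. Black ribbed pot caps (22 to 34 mm high, 45 to 74 mm across) among and beyond the pots are not part of the job.
Not all that is in view belongs to the job. Leave any purple or red look-alike of the pot200 alone.

How it is judged:
By the outcome, as a careful person would: the job done as asked, in the order asked, and still so for the second after the job is handed in, with the robot touching nothing.
It also fails if it takes over 120 s, if anything falls off the work surface, if the arm or the gripper's body presses on something with over 40 N, if the wrist force passes 120 N, or if a joint passes its speed limit or range.

## Working session

There is one attempt and no reset: what is moved stays moved. The work goes in short steps, Python scripts to look and compute and a shell command to move; the robot and the scene stay as the last step left them, time stands still between calls to the robot, and variables do not carry over. Pictures are saved under pics/ and viewed, at most 16 in all, crops included, and the job is handed in when it is done.

```bash
mkdir -p pics
cat > h.py <<'E'
import numpy as np, cv2
from station import robot
def cam(n):
    i=robot.camera_info(n); f=210/np.tan(np.radians(i['vfov']/2))
    return np.array([[f,0,i['cx']],[0,f,i['cy']],[0,0,1]]),np.array(i['D'],float),np.array(i['origin']),np.array(i['rotation'])
def ray(c,uv,z):
    K,D,o,R=c
    p=cv2.undistortPoints(np.array(uv,float).reshape(-1,1,2),K,D).reshape(-1,2)
    d=np.c_[p,np.ones(len(p))]@R.T
    return o+d*((z-o[2])/d[:,2])[:,None]
def proj(c,X):
    K,D,o,R=c
    return cv2.projectPoints(np.array(X,float).reshape(-1,3),cv2.Rodrigues(R.T)[0],-R.T@o,K,D)[0].reshape(-1,2)
def snap(n,f):
    c=cam(n); im=robot.capture(n); cv2.imwrite('pics/'+f+'.png',im[:,:,::-1]); return c,im
E
python3 - <<'E'
from h import *
for n in('scene','side','wrist'):
    c,_=snap(n,n+'0'); print(n,c[0][0,0],c[1],c[2].round(3),c[3].round(2).tolist())
o=robot.get_obs();print(o['time_s'],o['eef_pos'],o['tcp_rot'],o['finger_gap'])
E
```

```text
scene 447.01111385828517 [-0.1046559  0.         0.         0.         0.       ] [ 1.    -0.208  0.94 ] [-145.79, 0.88, 65.65]
side 387.93473107694456 [0.0283596 0.        0.        0.        0.       ] [0.215 0.526 0.549] [-125.91, 1.1, -153.66]
wrist 362.39372930401447 [-0.03538171  0.          0.          0.          0.        ] [0.625 0.072 0.372] [163.51, 0.07, -0.01]
0.15 [ 6.24620869e-01 -1.00997309e-04  2.30634636e-01] [-1.79921409e+02  1.71760562e-03  8.99965068e+01] 0.08539300554946323
```

View pics/scene0.png

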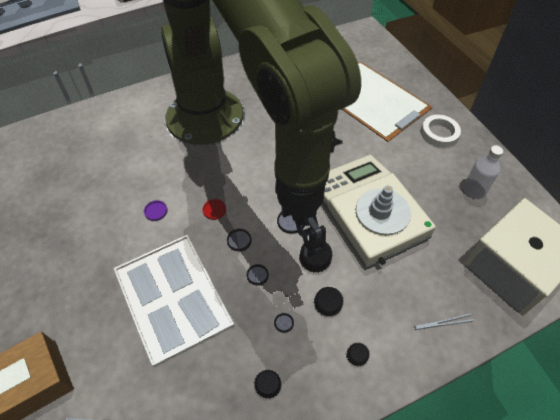

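View pics/side0.png

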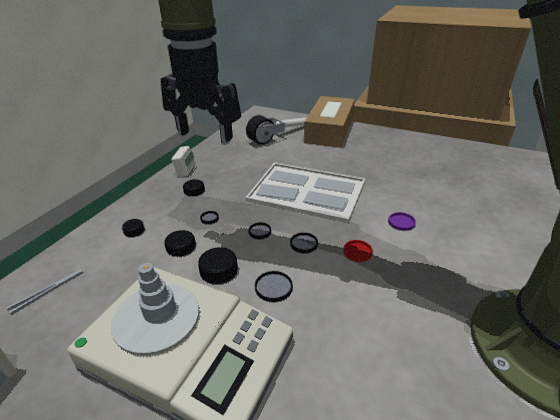

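The scene view shows the balance on the left, at (385,205). The pots are at about (290,220), (239,240), (257,274) and (284,323). In the side view they are at (274,286), (304,242), (260,230) and (209,217), with the stack top at (147,267). The camera "rotation" is given as rpy, so I'll convert it.

```bash
sed -i "s/np.array(i\['rotation'\])$/Rotation.from_euler('xyz',i['rotation'],degrees=True).as_matrix()/; 1a from scipy.spatial.transform import Rotation" h.py
python3 - <<'E'
from h import *
s,d,w=cam('scene'),cam('side'),cam('wrist')
print('pots scene',ray(s,[(290,220),(239,240),(257,274),(284,323)],.01).round(3).tolist())
print('pots side',ray(d,[(274,286),(304,242),(260,230),(209,217)],.01).round(3).tolist())
print('top',ray(s,[(388,189)],.166).round(3),ray(d,[(147,267)],.166).round(3))
print('caps side',ray(d,[(218,258),(180,238),(133,225),(194,184)],.03).round(3).tolist())
print('bal corners side',ray(d,[(73,348),(150,268),(292,335),(238,293)],.064).round(3).tolist())
print('bal scene',ray(s,[(325,183),(378,157),(432,235),(383,262)],.064).round(3).tolist())
E
```

```text
pots scene [[0.456, 0.068, 0.01], [0.456, -0.069, 0.01], [0.558, -0.065, 0.01], [0.691, -0.058, 0.01]]
pots side [[0.45, 0.077, 0.01], [0.448, -0.063, 0.01], [0.552, -0.059, 0.01], [0.683, -0.052, 0.01]]
top [[0.564 0.25  0.166]] [[0.56  0.251 0.166]]
caps side [[0.573, 0.075, 0.03], [0.679, 0.057, 0.03], [0.801, 0.064, 0.03], [0.78, -0.132, 0.03]]
bal corners side [[0.635, 0.352, 0.064], [0.646, 0.178, 0.064], [0.359, 0.198, 0.064], [0.473, 0.161, 0.064]]
bal scene [[0.425, 0.178, 0.064], [0.407, 0.344, 0.064], [0.663, 0.332, 0.064], [0.674, 0.191, 0.064]]
```

View pics/wrist0.png

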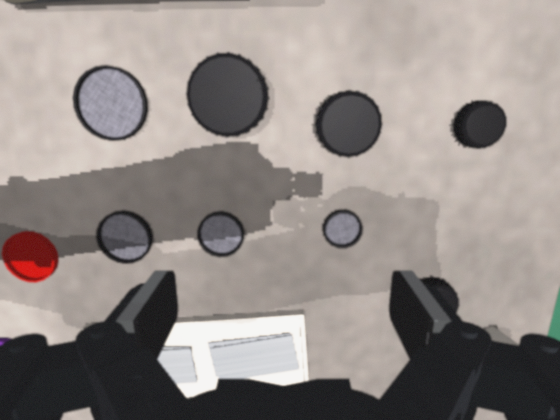

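The wrist view has image right as +x and up as +y. The pots are at (111,102), (124,236), (221,233) and (342,228). I'll fit each known rim circle by rim darkness, starting from these.

```bash
cat >> h.py <<'E'
def fitring(c,im,uv,r,z,rng=.008):
    "centre of dark ring of mean radius r at height z near pixel uv"
    g=cv2.GaussianBlur(cv2.cvtColor(im,cv2.COLOR_RGB2GRAY),(3,3),0).astype(np.float32)
    x0=ray(c,[uv],z)[0]; t=np.linspace(0,2*np.pi,90,endpoint=False); best=None
    for st,R in((.001,rng),(.00025,.001)):
        ctr=x0 if best is None else best[1]
        for a in np.arange(-R,R+1e-9,st):
            for b in np.arange(-R,R+1e-9,st):
                q=ctr+[a,b,0]
                val=lambda rr:cv2.remap(g,proj(c,q+np.c_[rr*np.cos(t),rr*np.sin(t),0*t]).astype(np.float32).reshape(-1,1,2),None,1)
                sc=(np.minimum(val(r+.004),200)-val(r)).mean()+(val(r-.004)-val(r)).mean()
                if best is None or sc>best[0]: best=(sc,q)
    return best[1],best[0]
E
python3 - <<'E'
from h import *
c=cam('wrist'); im=cv2.imread('pics/wrist0.png')[:,:,::-1].copy()
s=cam('scene'); ims=cv2.imread('pics/scene0.png')[:,:,::-1].copy()
d=cam('side'); imd=cv2.imread('pics/side0.png')[:,:,::-1].copy()
for n,u,us,ud,r in((500,(111,102),(290,220),(274,286),.0345),(200,(124,236),(239,240),(304,242),.0285),(100,(221,233),(257,274),(260,230),.024),(50,(342,228),(284,323),(209,217),.02)):
    for cc,i,p in((c,im,u),(s,ims,us),(d,imd,ud)):
        q,sc=fitring(cc,i,p,r,.01); print(n,q.round(4),round(float(sc),1),end=' | ')
    print()
E
```

```text
500 [0.4571 0.072  0.01  ] 190.4 | 500 [0.4573 0.071  0.01  ] 34.8 | 500 [0.4515 0.0764 0.01  ] 116.4 | 
200 [ 0.4537 -0.0659  0.01  ] 112.7 | 200 [ 0.4541 -0.0687  0.01  ] 37.6 | 200 [ 0.4486 -0.0626  0.01  ] 59.3 | 
100 [ 0.5577 -0.0623  0.01  ] 118.7 | 100 [ 0.5588 -0.065   0.01  ] 46.1 | 100 [ 0.5532 -0.0587  0.01  ] 58.3 | 
50 [ 0.687  -0.0561  0.01  ] 141.6 | 50 [ 0.6893 -0.0587  0.01  ] 65.7 | 50 [ 0.6833 -0.0523  0.01  ] 61.7 |
```

```bash
python3 -m handwheel '[0,0.4,0.5,0,0,0,0, 0,0.9,0.9,0,0,0,0, -0.3,1,1,0,0,0,0, -0.6,1,1,0,0,0,0, -0.6,1,1,0,0,0,0]'; python3 -m handwheel '[0,0.4,0,0,0,0,0, 0,0.8,0,0,0,0,0, 0,0.8,0,0,0,0,0, 0,0.8,0,0,0,0,0]'
python3 - <<'E'
from h import *
c,im=snap('wrist','w1'); print(proj(c,[.562,.25,.166]), c[2])
print(robot.get_obs()['eef_pos'])
E
```

```text
time_s: 0.65
eef_pos: [0.562, 0.102, 0.3328]
tcp_rot: [180.0, -0.0, 90.2]
ft_force: [0.2, 0.1, -0.2]
finger_gap: 0.0857
grip_force: 0.0
time_s: 1.05
eef_pos: [0.5651, 0.1804, 0.3304]
tcp_rot: [-179.9, 0.0, 90.1]
ft_force: [0.3, -0.9, 0.1]
finger_gap: 0.0854
grip_force: 0.0
[[279.26191506 105.55483867]] [0.56539509 0.25219922 0.4722819 ]
[0.56540499 0.17901482 0.33055602]
```

View pics/w1.png

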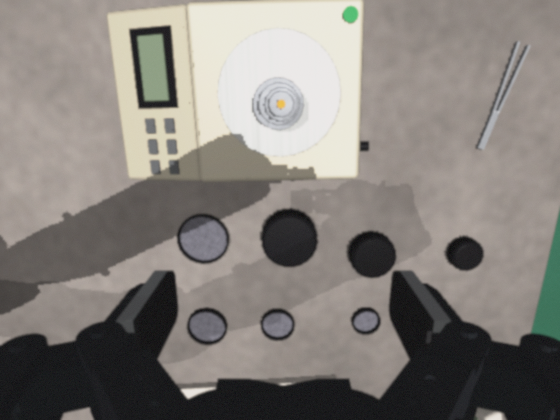

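The wrist view shows the balance with the stack at about (278,104) and the brass plug at (281,104). All the pots are in view and nothing is near the stack. Next I'll locate the plug automatically and re-check the pots from this pose.

```bash
cat >> h.py <<'E'
def plug(z,guess=(.562,.25)):
    c=cam('wrist'); im=robot.capture('wrist'); p=proj(c,[*guess,z])[0]
    hsv=cv2.cvtColor(im,cv2.COLOR_RGB2HSV); m=cv2.inRange(hsv,(10,110,80),(32,255,255))
    y,x=np.nonzero(m); k=np.hypot(x-p[0],y-p[1])<35; q=ray(c,[(x[k].mean(),y[k].mean())],z)[0]
    o=robot.get_obs(); print('plug px',x[k].mean().round(1),y[k].mean().round(1),'n',k.sum(),'pos',q.round(4),'tcp',np.round(o['eef_pos'],4),'delta',(q-o['eef_pos']).round(4)); return c,im
E
python3 - <<'E'
from h import *
c,im=plug(.166)
for n,u,r in((500,(.457,.072,.01),.0345),(200,(.4537,-.066,.01),.0285),(100,(.5577,-.0623,.01),.024),(50,(.687,-.056,.01),.02)):
    print(n,fitring(c,im,proj(c,u)[0],r,.01))
E
```

```text
plug px 280.0 101.7 n 42 pos [0.5631 0.2516 0.166 ] tcp [0.5655 0.1784 0.3307] delta [-0.0024  0.0732 -0.1647]
500 (array([0.4555, 0.074 , 0.01  ]), np.float32(93.647675))
200 (array([ 0.45245, -0.0645 ,  0.01   ]), np.float32(93.48036))
100 (array([ 0.5567, -0.0608,  0.01  ]), np.float32(98.68693))
50 (array([ 0.6865 , -0.05475,  0.01   ]), np.float32(102.679375))
```

```bash
python3 -m handwheel '[-0.02,0.4,-0.3,0,0,0,0, -0.024,0.73,-0.7,0,0,0,0, -0.024,0.73,-0.99,0,0,0,0, -0.024,0.73,-0.99,0,0,0,0, -0.024,0.73,-0.99,0,0,0,0]'
python3 - <<'E'
from h import *
c,im=plug(.166); cv2.imwrite('pics/w2.png',im[:,:,::-1])
E
```

```text
time_s: 1.65
eef_pos: [0.5635, 0.251, 0.2327]
tcp_rot: [-180.0, 0.1, 89.9]
ft_force: [1.0, -1.0, -0.1]
finger_gap: 0.0853
grip_force: 0.0
plug px 282.2 224.4 n 77 pos [0.5632 0.2518 0.166 ] tcp [0.564  0.2514 0.2339] delta [-0.0009  0.0004 -0.0679]
```

View pics/w2.png

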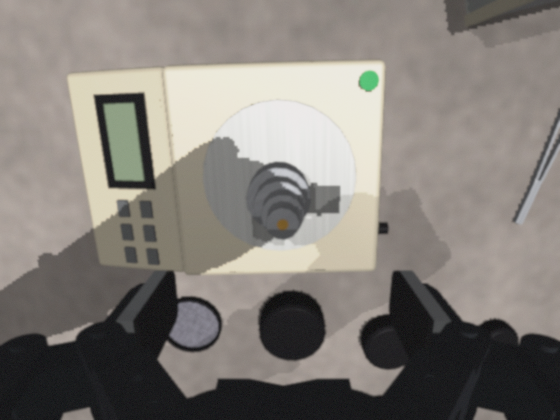

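The w50 is centred between the fingers, with its plug at (282,224). I'll descend and grip 9 mm above its underside.

```bash
python3 -m handwheel '[-0.009,0.004,-0.3,0,0,0,0, -0.009,0.004,-0.6,0,0,0,0.4, -0.009,0.004,-0.765,0,0,0,0.6, -0.009,0.004,-0.765,0,0,0,0.65, -0.009,0.004,-0.765,0,0,0,0.7, -0.009,0.004,-0.765,0,0,0,0.72, -0.009,0.004,-0.765,0,0,0,0.75, -0.009,0.004,-0.765,0,0,0,0.78]'; python3 -m handwheel '[0,0,0,0,0,0,0.8,0,0,0,0,0,0,0.85,0,0,0,0,0,0,1,0,0,0,0,0,0,1,0,0,0,0,0,0,1]'
```

```text
time_s: 2.5
eef_pos: [0.5627, 0.2537, 0.1576]
tcp_rot: [179.8, -0.1, 90.0]
ft_force: [-0.1, -0.4, 6.7]
finger_gap: 0.0195
grip_force: 24.9
time_s: 3.0
eef_pos: [0.5627, 0.2537, 0.1577]
tcp_rot: [179.8, -0.1, 90.0]
ft_force: [-0.2, -0.6, 7.5]
finger_gap: 0.0176
grip_force: 58.4
```

Run:
```python
from h import *
c,im=snap('side','s3'); cv2.imwrite('pics/s3.png',cv2.resize(im[200:380,60:300,::-1],None,fx=3,fy=3))
```

```text
(no output)
```

View pics/s3.png

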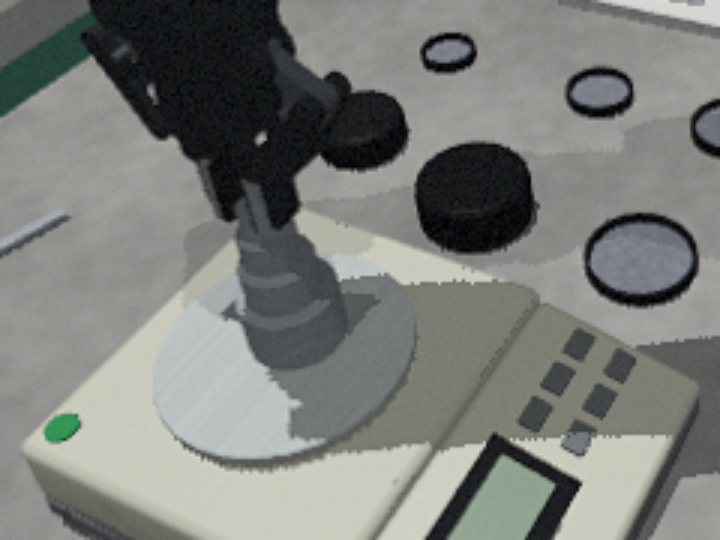

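The w50 is held, with the stack intact underneath. Lifting straight up.

```bash
python3 -m handwheel '[0,0,0.02,0,0,0,1,0,0,0.06,0,0,0,1,0,0,0.15,0,0,0,1,0,0,0.4,0,0,0,1,0,0,0.6,0,0,0,1,0,0,0.6,0,0,0,1]'
python3 - <<'E'
from h import *
c=cam('wrist');im=robot.capture('wrist')
d,i2=cam('side'),robot.capture('side')
cv2.imwrite('pics/p4.png',np.hstack([cv2.resize(im[150:360,150:430,::-1],(400,300)),cv2.resize(i2[170:380,20:300,::-1],(400,300))]))
E
```

```text
time_s: 3.65
eef_pos: [0.563, 0.2543, 0.2193]
tcp_rot: [179.7, -0.1, 90.0]
ft_force: [0.9, -0.0, -1.3]
finger_gap: 0.0174
grip_force: 58.7
```

View pics/p4.png

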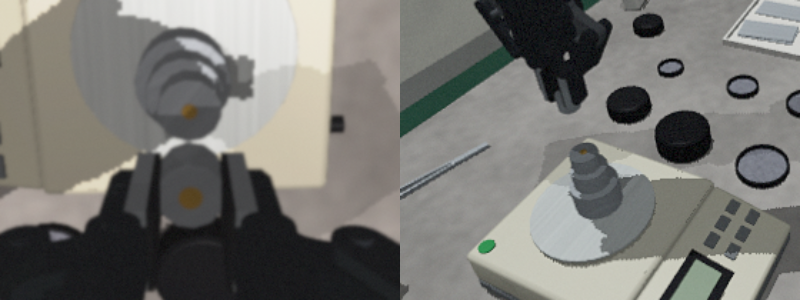

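The w50 is upright and held, with its plug at crop (190,198). The remaining stack of three is undisturbed. I'll measure the held offset and the next plug.

Run:
```python
from h import *
t=robot.get_obs()['eef_pos']
plug(t[2]+.0085,t[:2]); plug(.148,(.563,.252))
```

```text
plug px 283.1 288.3 n 173 pos [0.562  0.2521 0.2247] tcp [0.5614 0.2532 0.2154] delta [ 0.0006 -0.0011  0.0093]
plug px 285.6 227.9 n 70 pos [0.5631 0.2515 0.148 ] tcp [0.5612 0.2531 0.215 ] delta [ 0.0019 -0.0016 -0.067 ]
```

```bash
python3 -m handwheel '[0.05,-0.1,0,0,0,0,1, 0.2,-0.4,0,0,0,0,1, 0.35,-0.7,0,0,0,0,1, 0.5,-1,0,0,0,0,1]'; python3 -m handwheel '[0.15,-0.3,0,0,0,0,1, 0.3,-0.6,0,0,0,0,1, 0.5,-1,0,0,0,0,1]'; python3 -m handwheel '[0.1,-0.3,-0.2,0,0,0,1, 0.2,-0.6,-0.5,0,0,0,1, 0.25,-0.9,-0.8,0,0,0,1, 0.25,-1,-0.9,0,0,0,1, 0.25,-1,-0.9,0,0,0,1]'; python3 -m handwheel '[0,-0.076,-0.2,0,0,0,1, 0,-0.076,-0.4,0,0,0,1, 0,-0.076,-0.6,0,0,0,1, 0,-0.076,-0.7,0,0,0,1, 0,-0.076,-0.7,0,0,0,1, 0,-0.076,-0.7,0,0,0,1]'
python3 - <<'E'
from h import *
t=robot.get_obs()['eef_pos']
c,im=plug(t[2]+.0085,t[:2]); cv2.imwrite('pics/w5.png',im[:,:,::-1])
E
```

```text
time_s: 4.25
eef_pos: [0.6121, 0.1512, 0.215]
tcp_rot: [-179.9, 0.1, 90.0]
ft_force: [1.0, -0.0, 0.1]
finger_gap: 0.0179
grip_force: 58.7
time_s: 4.55
eef_pos: [0.6616, 0.0529, 0.2151]
tcp_rot: [-179.9, -0.0, 90.1]
ft_force: [0.1, 0.2, -1.2]
finger_gap: 0.0177
grip_force: 58.7
time_s: 5.05
eef_pos: [0.6851, -0.05, 0.123]
tcp_rot: [-179.7, 0.1, 89.8]
ft_force: [-0.7, -0.0, 0.3]
finger_gap: 0.0177
grip_force: 58.7
time_s: 5.65
eef_pos: [0.6874, -0.0532, 0.057]
tcp_rot: [179.9, -0.0, 90.1]
ft_force: [-0.5, 0.2, -0.9]
finger_gap: 0.0175
grip_force: 58.7
plug px 282.9 288.2 n 172 pos [ 0.6876 -0.0546  0.0655] tcp [ 0.6876 -0.0535  0.0573] delta [-0.     -0.001   0.0082]
```

View pics/w5.png

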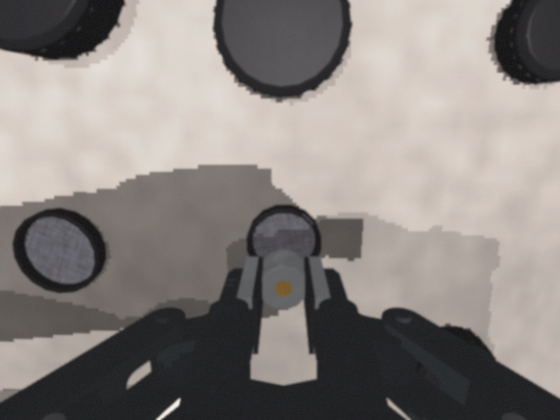

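The pot50 ring at (284,238) lines up with the held weight, so I'm lowering.

```bash
python3 -m handwheel '[0,-0.01,-0.15,0,0,0,1, 0,-0.01,-0.3,0,0,0,1, 0,-0.01,-0.38,0,0,0,1, 0,-0.01,-0.42,0,0,0,1, 0,-0.01,-0.43,0,0,0,1, 0,-0.01,-0.43,0,0,0,1]'; python3 -m handwheel '[0,0,-0.005,0,0,0,1,0,0,-0.01,0,0,0,1,0,0,-0.01,0,0,0,1]'; python3 -m handwheel '[0,0,-0.005,0,0,0,1,0,0,-0.01,0,0,0,1,0,0,-0.01,0,0,0,1]'
```

```text
time_s: 6.3
eef_pos: [0.686, -0.0553, 0.0129]
tcp_rot: [-179.9, 0.0, 90.0]
ft_force: [-2.2, -0.8, 3.6]
finger_gap: 0.0176
grip_force: 59.2
time_s: 6.6
eef_pos: [0.6861, -0.0553, 0.0127]
tcp_rot: [-179.9, 0.0, 90.0]
ft_force: [-5.1, 0.5, 11.0]
finger_gap: 0.0176
grip_force: 59.8
time_s: 6.9
eef_pos: [0.6862, -0.0553, 0.0127]
tcp_rot: [-180.0, 0.0, 90.0]
ft_force: [-7.6, 0.8, 17.0]
finger_gap: 0.0174
grip_force: 60.5
```

It touched down at the predicted height. I'll back off the preload, release gently, and then rise.

```bash
python3 -m handwheel '[0,0,0.018,0,0,0,1,0,0,0.018,0,0,0,0.75,0,0,0.018,0,0,0,0.7,0,0,0.018,0,0,0,0.6,0,0,0.018,0,0,0,0.55,0,0,0.018,0,0,0,0.5]'; python3 -m handwheel '[0,0,0.05,0,0,0,0.5,0,0,0.2,0,0,0,0.4,0,0,0.6,0,0,0,0,0,0,1,0,0,0,0,0,0,1,0,0,0,0,0,0,1,0,0,0,0]'
python3 - <<'E'
from h import *
t=robot.get_obs()['eef_pos']
c,im=plug(.021,(.686,-.0555)); cv2.imwrite('pics/w6.png',im[:,:,::-1])
print(fitring(c,im,proj(c,[.687,-.0555,.01])[0],.02,.01))
E
```

```text
time_s: 7.5
eef_pos: [0.6867, -0.0552, 0.0123]
tcp_rot: [-180.0, -0.0, 90.0]
ft_force: [0.8, -1.0, -0.1]
finger_gap: 0.0428
grip_force: 0.0
time_s: 8.1
eef_pos: [0.6877, -0.0553, 0.1152]
tcp_rot: [179.8, 0.0, 90.0]
ft_force: [-0.4, -0.2, 0.3]
finger_gap: 0.0855
grip_force: 0.0
plug px 281.5 215.0 n 60 pos [ 0.6872 -0.0571  0.021 ] tcp [ 0.6867 -0.0553  0.1136] delta [ 0.0005 -0.0018 -0.0926]
(array([ 0.688 , -0.0565,  0.01  ]), np.float32(120.28989))
```

View pics/w6.png

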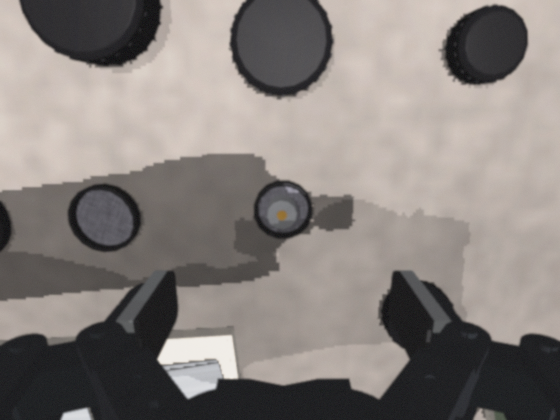

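The w50 stands upright in pot50, with its plug at (282,215) and well inside the rim. Returning to the stack for w100.

```bash
python3 -m handwheel '[0,0,0.4,0,0,0,0, -0.1,0.2,0.8,0,0,0,0, -0.25,0.6,1,0,0,0,0, -0.4,1,1,0,0,0,0]'; python3 -m handwheel '[-0.15,0.35,0,0,0,0,0,-0.3,0.7,0,0,0,0,0,-0.4,1,0,0,0,0,0]'; python3 -m handwheel '[-0.15,0.35,0,0,0,0,0,-0.3,0.7,0,0,0,0,0,-0.437,1,0,0,0,0,0]'; python3 -m handwheel '[0,0.068,0,0,0,0,0,0,0.068,0,0,0,0,0,0,0.068,0,0,0,0,0,0,0.068,0,0,0,0,0]'
python3 - <<'E'
from h import *
plug(.148,(.563,.252))
E
```

```text
time_s: 8.55
eef_pos: [0.6474, 0.0453, 0.2151]
tcp_rot: [179.8, -0.0, 89.9]
ft_force: [0.5, 2.2, -0.7]
finger_gap: 0.0853
grip_force: 0.0
time_s: 8.85
eef_pos: [0.6047, 0.1468, 0.2116]
tcp_rot: [-179.9, 0.0, 90.1]
ft_force: [0.5, 0.2, 0.3]
finger_gap: 0.0854
grip_force: 0.0
time_s: 9.15
eef_pos: [0.5613, 0.2465, 0.2114]
tcp_rot: [-179.9, 0.0, 90.1]
ft_force: [1.1, 0.6, -0.9]
finger_gap: 0.0858
grip_force: 0.0
time_s: 9.55
eef_pos: [0.5637, 0.2495, 0.2121]
tcp_rot: [-180.0, 0.1, 89.8]
ft_force: [-0.5, -0.7, -0.2]
finger_gap: 0.0856
grip_force: 0.0
plug px 281.7 223.7 n 82 pos [0.5631 0.2516 0.148 ] tcp [0.5637 0.2497 0.2122] delta [-0.0006  0.0019 -0.0642]
```

```bash
python3 -m handwheel '[-0.006,0.019,-0.3,0,0,0,0, -0.006,0.019,-0.6,0,0,0,0.2, -0.006,0.019,-0.73,0,0,0,0.45, -0.006,0.019,-0.73,0,0,0,0.55, -0.006,0.019,-0.73,0,0,0,0.6, -0.006,0.019,-0.73,0,0,0,0.63, -0.006,0.019,-0.73,0,0,0,0.66, -0.006,0.019,-0.73,0,0,0,0.69]'; python3 -m handwheel '[0,0,0,0,0,0,0.72,0,0,0,0,0,0,0.8,0,0,0,0,0,0,1,0,0,0,0,0,0,1,0,0,0,0,0,0,1]'
```

```text
time_s: 10.4
eef_pos: [0.5631, 0.2538, 0.1411]
tcp_rot: [179.9, -0.1, 90.0]
ft_force: [-1.7, -0.2, 6.2]
finger_gap: 0.0269
grip_force: 28.3
time_s: 10.9
eef_pos: [0.5631, 0.2538, 0.1413]
tcp_rot: [179.9, -0.1, 90.0]
ft_force: [-0.9, -0.7, 7.3]
finger_gap: 0.0257
grip_force: 58.5
```

```bash
python3 -m handwheel '[0,0,0.02,0,0,0,1,0,0,0.06,0,0,0,1,0,0,0.15,0,0,0,1,0,0,0.4,0,0,0,1,0,0,0.7,0,0,0,1,0,0,0.8,0,0,0,1,0,0,0.8,0,0,0,1,0,0,0.8,0,0,0,1]'
python3 - <<'E'
from h import *
t=robot.get_obs()['eef_pos']
c,im=plug(t[2]+.009,t[:2]); plug(.129,(.563,.252)); cv2.imwrite('pics/w7.png',im[:,:,::-1])
E
```

```text
time_s: 11.7
eef_pos: [0.562, 0.2532, 0.2188]
tcp_rot: [-179.9, 0.0, 90.0]
ft_force: [0.1, -0.5, -1.2]
finger_gap: 0.0259
grip_force: 59.1
plug px 283.0 287.5 n 165 pos [0.5622 0.2525 0.2278] tcp [0.5618 0.2531 0.2183] delta [ 0.0004 -0.0006  0.0095]
plug px 281.8 216.3 n 60 pos [0.561  0.2518 0.129 ] tcp [0.5617 0.253  0.2181] delta [-0.0008 -0.0012 -0.0891]
```

View pics/w7.png

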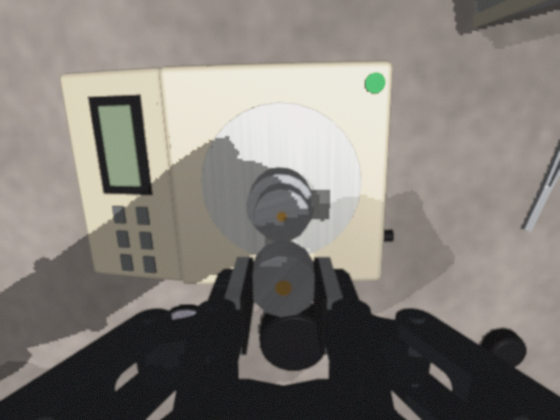

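The w100 is held upright (plug at (283,288)) and w200 and w500 are undisturbed. Moving to pot100.

```bash
python3 -m handwheel '[0,-0.1,0,0,0,0,1, 0,-0.4,0,0,0,0,1, -0.02,-0.7,0,0,0,0,1, -0.05,-1,0,0,0,0,1]'; python3 -m handwheel '[0,-0.35,0,0,0,0,1, 0,-0.7,0,0,0,0,1, 0,-1,0,0,0,0,1]'; python3 -m handwheel '[0,-0.35,-0.2,0,0,0,1, 0,-0.65,-0.5,0,0,0,1, 0,-0.9,-0.8,0,0,0,1, 0,-1,-0.9,0,0,0,1, 0,-1,-0.9,0,0,0,1]'; python3 -m handwheel '[0,-0.14,-0.2,0,0,0,1, 0,-0.14,-0.4,0,0,0,1, 0,-0.14,-0.6,0,0,0,1, 0,-0.14,-0.7,0,0,0,1, 0,-0.14,-0.7,0,0,0,1, 0,-0.14,-0.7,0,0,0,1]'
python3 - <<'E'
from h import *
t=robot.get_obs()['eef_pos']
c,im=plug(t[2]+.0065,t[:2]); print(fitring(c,im,proj(c,[.557,-.0615,.01])[0],.024,.01),fitring(c,im,proj(c,[.453,-.0655,.01])[0],.0285,.01))
E
```

```text
time_s: 12.2
eef_pos: [0.557, 0.1514, 0.2186]
tcp_rot: [-179.9, 0.1, 90.0]
ft_force: [0.6, -0.5, -0.6]
finger_gap: 0.0255
grip_force: 59.1
time_s: 12.5
eef_pos: [0.5567, 0.0504, 0.2189]
tcp_rot: [-179.9, 0.1, 89.9]
ft_force: [1.4, -0.3, -0.8]
finger_gap: 0.0254
grip_force: 59.1
time_s: 13.0
eef_pos: [0.556, -0.0484, 0.128]
tcp_rot: [-179.8, 0.0, 89.8]
ft_force: [0.4, 0.3, -0.4]
finger_gap: 0.0254
grip_force: 59.2
time_s: 13.6
eef_pos: [0.5582, -0.0596, 0.0606]
tcp_rot: [179.9, -0.0, 90.1]
ft_force: [0.0, 0.4, -0.3]
finger_gap: 0.0256
grip_force: 59.2
plug px 283.0 287.5 n 166 pos [ 0.5584 -0.0616  0.0671] tcp [ 0.5583 -0.0599  0.0608] delta [ 0.0001 -0.0018  0.0063]
(array([ 0.55675, -0.0625 ,  0.01   ]), np.float32(84.17698)) (array([ 0.454  , -0.06575,  0.01   ]), np.float32(117.406685))
```

```bash
python3 -m handwheel '[0,-0.005,-0.15,0,0,0,1, 0,-0.005,-0.3,0,0,0,1, 0,-0.005,-0.38,0,0,0,1, 0,-0.005,-0.41,0,0,0,1, 0,-0.005,-0.42,0,0,0,1, 0,-0.005,-0.42,0,0,0,1, 0,-0.005,-0.42,0,0,0,1]'; python3 -m handwheel '[0,0,-0.005,0,0,0,1,0,0,-0.01,0,0,0,1,0,0,-0.01,0,0,0,1]'
```

```text
time_s: 14.35
eef_pos: [0.5578, -0.0611, 0.0182]
tcp_rot: [179.9, 0.0, 90.0]
ft_force: [1.3, -0.2, -0.6]
finger_gap: 0.0252
grip_force: 59.2
time_s: 14.65
eef_pos: [0.5574, -0.0611, 0.0166]
tcp_rot: [180.0, 0.0, 90.0]
ft_force: [-0.5, -0.6, -1.4]
finger_gap: 0.0254
grip_force: 59.2
```

```bash
python3 -m handwheel '[0,0,-0.005,0,0,0,1,0,0,-0.01,0,0,0,1,0,0,-0.01,0,0,0,1]'; python3 -m handwheel '[0,0,-0.005,0,0,0,1,0,0,-0.005,0,0,0,1,0,0,-0.005,0,0,0,1]';python3 -m handwheel '[0,0,-0.005,0,0,0,1,0,0,-0.005,0,0,0,1,0,0,-0.005,0,0,0,1]'
```

```text
time_s: 14.95
eef_pos: [0.5573, -0.061, 0.0155]
tcp_rot: [-180.0, -0.0, 90.0]
ft_force: [0.4, 0.9, -0.7]
finger_gap: 0.0254
grip_force: 59.2
time_s: 15.25
eef_pos: [0.5574, -0.061, 0.0153]
tcp_rot: [180.0, 0.0, 90.0]
ft_force: [-1.7, 0.2, 3.8]
finger_gap: 0.0254
grip_force: 59.7
time_s: 15.55
eef_pos: [0.5574, -0.061, 0.0153]
tcp_rot: [180.0, 0.0, 90.0]
ft_force: [-2.5, 0.2, 9.6]
finger_gap: 0.0256
grip_force: 60.3
```

```bash
python3 -m handwheel '[0,0,0.012,0,0,0,1,0,0,0.012,0,0,0,0.66,0,0,0.012,0,0,0,0.6,0,0,0.012,0,0,0,0.55,0,0,0.012,0,0,0,0.5,0,0,0.012,0,0,0,0.45]'; python3 -m handwheel '[0,0,0.05,0,0,0,0.45,0,0,0.2,0,0,0,0.4,0,0,0.6,0,0,0,0,0,0,1,0,0,0,0,0,0,1,0,0,0,0,0,0,1,0,0,0,0]'
python3 - <<'E'
from h import *
c,im=plug(.022,(.557,-.0615)); cv2.imwrite('pics/w8.png',im[:,:,::-1])
print(fitring(c,im,proj(c,[.557,-.0615,.01])[0],.024,.01),fitring(c,im,proj(c,[.687,-.0555,.01])[0],.02,.01))
E
```

```text
time_s: 16.15
eef_pos: [0.5574, -0.061, 0.0157]
tcp_rot: [-180.0, -0.0, 90.0]
ft_force: [0.3, 1.6, 0.3]
finger_gap: 0.0473
grip_force: 0.0
time_s: 16.75
eef_pos: [0.558, -0.0612, 0.117]
tcp_rot: [179.9, 0.0, 90.0]
ft_force: [0.1, -0.6, -0.2]
finger_gap: 0.0857
grip_force: 0.0
plug px 282.1 215.2 n 60 pos [ 0.5578 -0.0633  0.022 ] tcp [ 0.5572 -0.0612  0.1159] delta [ 0.0006 -0.0022 -0.0939]
(array([ 0.55675, -0.06275,  0.01   ]), np.float32(121.12454)) (array([ 0.68525, -0.05675,  0.01   ]), np.float32(209.93034))
```

```bash
python3 -m handwheel '[0,0.1,0.4,0,0,0,0, 0.02,0.3,0.8,0,0,0,0, 0.05,0.65,1,0,0,0,0, 0.05,1,1,0,0,0,0]'; python3 -m handwheel '[0,0.35,0,0,0,0,0,0,0.7,0,0,0,0,0,0,1,0,0,0,0,0]'; python3 -m handwheel '[0,0.35,0,0,0,0,0,0,0.7,0,0,0,0,0,0,1,0,0,0,0,0]'; python3 -m handwheel '[0,0.125,-0.2,0,0,0,0,0,0.125,-0.2,0,0,0,0,0,0.125,-0.2,0,0,0,0,0,0.125,-0.2,0,0,0,0,0,0.125,-0.2,0,0,0,0]'
python3 - <<'E'
from h import *
plug(.129,(.561,.252))
E
```

```text
time_s: 17.2
eef_pos: [0.5638, 0.0397, 0.2177]
tcp_rot: [179.8, -0.0, 89.9]
ft_force: [0.3, 0.4, -0.4]
finger_gap: 0.0853
grip_force: 0.0
time_s: 17.5
eef_pos: [0.5614, 0.1408, 0.2142]
tcp_rot: [-179.8, 0.0, 90.1]
ft_force: [0.7, 0.0, 0.1]
finger_gap: 0.0853
grip_force: 0.0
time_s: 17.8
eef_pos: [0.5614, 0.2408, 0.2139]
tcp_rot: [-179.8, 0.0, 90.1]
ft_force: [-0.1, -0.6, 1.5]
finger_gap: 0.0852
grip_force: 0.0
time_s: 18.3
eef_pos: [0.563, 0.2501, 0.1963]
tcp_rot: [180.0, 0.0, 89.9]
ft_force: [0.0, 0.3, -0.1]
finger_gap: 0.0853
grip_force: 0.0
plug px 279.2 222.6 n 77 pos [0.5609 0.2518 0.129 ] tcp [0.5629 0.2503 0.1964] delta [-0.002   0.0015 -0.0674]
```

View pics/w8.png

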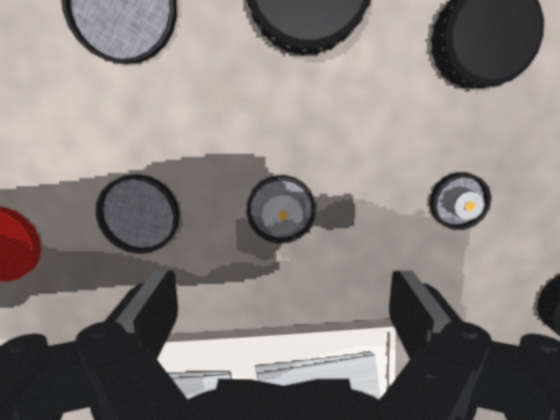

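w100 and w50 both sit inside their pots, with plugs at (282,215) and (469,206). Gripping w200.

```bash
python3 -m handwheel '[-0.015,0.013,-0.3,0,0,0,0, -0.015,0.013,-0.6,0,0,0,0.1, -0.015,0.013,-0.79,0,0,0,0.3, -0.015,0.013,-0.79,0,0,0,0.43, -0.015,0.013,-0.79,0,0,0,0.48, -0.015,0.013,-0.79,0,0,0,0.51, -0.015,0.013,-0.79,0,0,0,0.54, -0.015,0.013,-0.79,0,0,0,0.57]'; python3 -m handwheel '[0,0,0,0,0,0,0.6,0,0,0,0,0,0,0.7,0,0,0,0,0,0,1,0,0,0,0,0,0,1,0,0,0,0,0,0,1]'
```

```text
time_s: 19.15
eef_pos: [0.5614, 0.2531, 0.1183]
tcp_rot: [179.9, -0.0, 90.0]
ft_force: [-1.8, -0.6, 5.5]
finger_gap: 0.0372
grip_force: 15.9
time_s: 19.65
eef_pos: [0.5615, 0.2531, 0.1186]
tcp_rot: [179.9, -0.0, 90.0]
ft_force: [-2.0, -1.4, 8.9]
finger_gap: 0.0352
grip_force: 58.9
```

```bash
python3 -m handwheel '[0,0,0.02,0,0,0,1,0,0,0.06,0,0,0,1,0,0,0.15,0,0,0,1,0,0,0.4,0,0,0,1,0,0,0.7,0,0,0,1,0,0,0.95,0,0,0,1,0,0,0.95,0,0,0,1,0,0,0.95,0,0,0,1]'
python3 - <<'E'
from h import *
t=robot.get_obs()['eef_pos']
c,im=plug(t[2]+.0095,t[:2]); plug(.107,(.562,.252)); cv2.imwrite('pics/w9.png',im[:,:,::-1])
E
```

```text
time_s: 20.45
eef_pos: [0.5609, 0.2528, 0.2121]
tcp_rot: [180.0, -0.0, 90.0]
ft_force: [-1.0, 0.1, -2.5]
finger_gap: 0.0349
grip_force: 60.2
plug px 283.0 289.7 n 175 pos [0.5611 0.2513 0.2216] tcp [0.5605 0.2524 0.2111] delta [ 0.0007 -0.0011  0.0105]
plug px 282.0 209.5 n 56 pos [0.5598 0.2516 0.107 ] tcp [0.5602 0.2523 0.2106] delta [-0.0004 -0.0007 -0.1036]
```

View pics/w9.png

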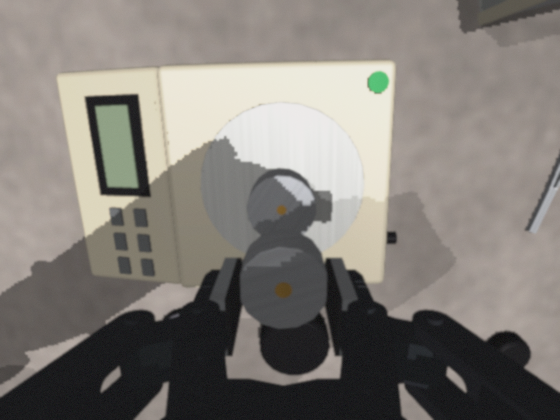

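w200 is held upright and w500 is still on the pan. Moving to pot200.

```bash
python3 -m handwheel '[-0.03,-0.1,0,0,0,0,1, -0.13,-0.4,0,0,0,0,1, -0.23,-0.7,0,0,0,0,1, -0.35,-1,0,0,0,0,1]'; python3 -m handwheel '[-0.12,-0.35,0,0,0,0,1, -0.24,-0.7,0,0,0,0,1, -0.35,-1,0,0,0,0,1]'; python3 -m handwheel '[-0.12,-0.35,-0.2,0,0,0,1, -0.24,-0.65,-0.5,0,0,0,1, -0.33,-0.9,-0.8,0,0,0,1, -0.37,-1,-0.9,0,0,0,1, -0.37,-1,-0.9,0,0,0,1]'; python3 -m handwheel '[0,-0.167,-0.2,0,0,0,1, 0,-0.167,-0.4,0,0,0,1, 0,-0.167,-0.6,0,0,0,1, 0,-0.167,-0.63,0,0,0,1, 0,-0.167,-0.63,0,0,0,1, 0,-0.167,-0.63,0,0,0,1]'
python3 - <<'E'
from h import *
t=robot.get_obs()['eef_pos']
c,im=plug(t[2]+.0104,t[:2]); print(fitring(c,im,proj(c,[.4535,-.0655,.01])[0],.0285,.01))
E
```

```text
time_s: 20.95
eef_pos: [0.5249, 0.1507, 0.2106]
tcp_rot: [-179.9, 0.1, 90.0]
ft_force: [0.3, -0.8, -1.5]
finger_gap: 0.0355
grip_force: 60.3
time_s: 21.25
eef_pos: [0.4893, 0.05, 0.211]
tcp_rot: [-179.9, 0.1, 89.9]
ft_force: [0.6, -0.3, -1.3]
finger_gap: 0.0351
grip_force: 60.3
time_s: 21.75
eef_pos: [0.4511, -0.0495, 0.1199]
tcp_rot: [-179.7, 0.0, 89.8]
ft_force: [0.5, 0.7, -1.9]
finger_gap: 0.0354
grip_force: 60.4
time_s: 22.35
eef_pos: [0.4547, -0.0635, 0.0597]
tcp_rot: [179.9, 0.0, 90.0]
ft_force: [-0.0, -0.3, -1.7]
finger_gap: 0.0353
grip_force: 60.4
plug px 283.0 289.7 n 173 pos [ 0.4548 -0.0645  0.0701] tcp [ 0.4547 -0.0637  0.0598] delta [ 0.0001 -0.0008  0.0103]
(array([ 0.4515, -0.0665,  0.01  ]), np.float32(86.27565))
```

```bash
python3 -m handwheel '[-0.01,-0.01,-0.15,0,0,0,1, -0.01,-0.01,-0.3,0,0,0,1, -0.01,-0.01,-0.38,0,0,0,1, -0.01,-0.01,-0.41,0,0,0,1, -0.01,-0.01,-0.42,0,0,0,1, -0.01,-0.01,-0.42,0,0,0,1, -0.01,-0.01,-0.42,0,0,0,1]'; python3 -m handwheel '[0,0,-0.005,0,0,0,1,0,0,-0.01,0,0,0,1,0,0,-0.01,0,0,0,1]'
```

```text
time_s: 23.1
eef_pos: [0.4532, -0.0649, 0.0172]
tcp_rot: [180.0, 0.0, 90.0]
ft_force: [0.2, -0.2, -2.0]
finger_gap: 0.035
grip_force: 60.4
time_s: 23.4
eef_pos: [0.4529, -0.0649, 0.0159]
tcp_rot: [180.0, 0.0, 90.0]
ft_force: [0.5, -0.7, -1.3]
finger_gap: 0.0353
grip_force: 60.4
```

```bash
python3 -m handwheel '[0,0,-0.005,0,0,0,1,0,0,-0.01,0,0,0,1,0,0,-0.01,0,0,0,1]'; python3 -m handwheel '[0,0,-0.005,0,0,0,1,0,0,-0.005,0,0,0,1,0,0,-0.005,0,0,0,1]'
```

```text
time_s: 23.7
eef_pos: [0.4528, -0.0649, 0.0147]
tcp_rot: [-180.0, 0.0, 90.0]
ft_force: [0.7, -0.6, -1.7]
finger_gap: 0.0353
grip_force: 60.4
time_s: 24.0
eef_pos: [0.4529, -0.0649, 0.0146]
tcp_rot: [180.0, 0.0, 90.0]
ft_force: [-2.3, 1.4, 5.3]
finger_gap: 0.0356
grip_force: 61.3
```

```bash
python3 -m handwheel '[0,0,0.005,0,0,0,1,0,0,0.005,0,0,0,0.55,0,0,0.005,0,0,0,0.5,0,0,0.005,0,0,0,0.45,0,0,0.005,0,0,0,0.4,0,0,0.005,0,0,0,0.37]'; python3 -m handwheel '[0,0,0.05,0,0,0,0.37,0,0,0.2,0,0,0,0.3,0,0,0.6,0,0,0,0,0,0,1,0,0,0,0,0,0,1,0,0,0,0,0,0,1,0,0,0,0]'
python3 - <<'E'
from h import *
c,im=plug(.025,(.453,-.0655)); cv2.imwrite('pics/w10.png',im[:,:,::-1])
print(fitring(c,im,proj(c,[.453,-.0655,.01])[0],.0285,.01),fitring(c,im,proj(c,[.456,.073,.01])[0],.0345,.01))
E
```

```text
time_s: 24.6
eef_pos: [0.4529, -0.0649, 0.0148]
tcp_rot: [-180.0, -0.0, 90.0]
ft_force: [-0.4, -0.6, 0.2]
finger_gap: 0.0537
grip_force: 0.0
time_s: 25.2
eef_pos: [0.4533, -0.0651, 0.1158]
tcp_rot: [179.9, 0.0, 90.0]
ft_force: [-0.0, 0.1, 0.8]
finger_gap: 0.0853
grip_force: 0.0
plug px 281.9 215.5 n 59 pos [ 0.4531 -0.0662  0.025 ] tcp [ 0.4526 -0.0651  0.1149] delta [ 0.0004 -0.0011 -0.0899]
(array([ 0.45125, -0.0665 ,  0.01   ]), np.float32(121.28783)) (array([0.45425, 0.07175, 0.01   ]), np.float32(95.84778))
```

```bash
python3 -m handwheel '[0,0,0.4,0,0,0,0, 0.1,0.2,0.8,0,0,0,0, 0.2,0.6,0.9,0,0,0,0, 0.35,1,0.9,0,0,0,0]'; python3 -m handwheel '[0.12,0.35,0,0,0,0,0,0.24,0.7,0,0,0,0,0,0.36,1,0,0,0,0,0]'; python3 -m handwheel '[0.12,0.35,0,0,0,0,0,0.24,0.7,0,0,0,0,0,0.36,1,0,0,0,0,0]'; python3 -m handwheel '[0,0.165,-0.2,0,0,0,0,0,0.165,-0.3,0,0,0,0,0,0.165,-0.3,0,0,0,0,0,0.165,-0.3,0,0,0,0,0,0.165,-0.3,0,0,0,0]'
python3 - <<'E'
from h import *
plug(.107,(.56,.252))
E
```

```text
time_s: 25.65
eef_pos: [0.4884, 0.0355, 0.2056]
tcp_rot: [179.9, 0.0, 89.8]
ft_force: [1.7, -0.5, -0.8]
finger_gap: 0.0856
grip_force: 0.0
time_s: 25.95
eef_pos: [0.5234, 0.137, 0.2031]
tcp_rot: [-179.8, 0.0, 90.1]
ft_force: [0.6, -0.3, 0.6]
finger_gap: 0.0855
grip_force: 0.0
time_s: 26.25
eef_pos: [0.5593, 0.2369, 0.2027]
tcp_rot: [-179.8, 0.1, 90.1]
ft_force: [0.6, -0.3, 0.2]
finger_gap: 0.0852
grip_force: 0.0
time_s: 26.75
eef_pos: [0.5604, 0.2502, 0.1753]
tcp_rot: [180.0, 0.0, 89.9]
ft_force: [0.9, -0.2, 0.3]
finger_gap: 0.0856
grip_force: 0.0
plug px 281.7 222.6 n 78 pos [0.5598 0.2516 0.107 ] tcp [0.5604 0.2505 0.1755] delta [-0.0006  0.0011 -0.0685]
```

View pics/w10.png

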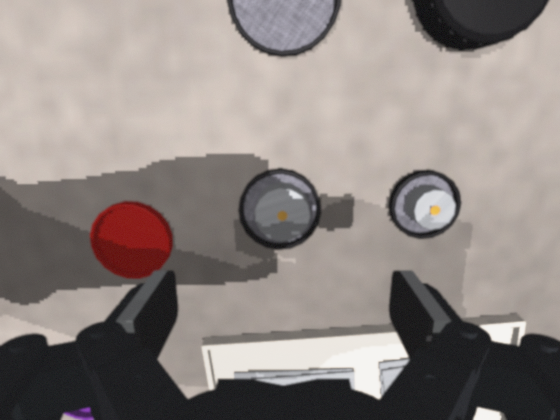

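w200 is seated, with its plug at (282,215) inside the ring. Now w500.

```bash
python3 -m handwheel '[-0.004,0.011,-0.3,0,0,0,0, -0.004,0.011,-0.6,0,0,0,0, -0.004,0.011,-0.88,0,0,0,0.1, -0.004,0.011,-0.9,0,0,0,0.27, -0.004,0.011,-0.9,0,0,0,0.32, -0.004,0.011,-0.9,0,0,0,0.36, -0.004,0.011,-0.9,0,0,0,0.4, -0.004,0.011,-0.9,0,0,0,0.43]'; python3 -m handwheel '[0,0,0,0,0,0,0.46,0,0,0,0,0,0,0.55,0,0,0,0,0,0,1,0,0,0,0,0,0,1,0,0,0,0,0,0,1]'
```

```text
time_s: 27.6
eef_pos: [0.56, 0.2531, 0.0866]
tcp_rot: [179.9, -0.1, 90.0]
ft_force: [-2.4, -0.6, 5.8]
finger_gap: 0.0492
grip_force: 23.3
time_s: 28.1
eef_pos: [0.56, 0.2531, 0.0869]
tcp_rot: [179.9, -0.1, 90.0]
ft_force: [-2.2, -0.3, 8.2]
finger_gap: 0.0481
grip_force: 60.7
```

```bash
python3 -m handwheel '[0,0,0.02,0,0,0,1,0,0,0.06,0,0,0,1,0,0,0.15,0,0,0,1,0,0,0.4,0,0,0,1,0,0,0.7,0,0,0,1,0,0,0.95,0,0,0,1,0,0,0.95,0,0,0,1,0,0,0.95,0,0,0,1]'
python3 - <<'E'
from h import *
t=robot.get_obs()['eef_pos']
c,im=plug(t[2]+.018,t[:2]); cv2.imwrite('pics/w11.png',im[:,:,::-1])
E
```

```text
time_s: 28.9
eef_pos: [0.5594, 0.2525, 0.1797]
tcp_rot: [180.0, -0.0, 90.0]
ft_force: [0.2, -0.7, -5.6]
finger_gap: 0.0481
grip_force: 63.5
plug px 283.1 302.5 n 201 pos [0.5596 0.2502 0.1977] tcp [0.5589 0.2522 0.1787] delta [ 0.0007 -0.0019  0.019 ]
```

View pics/w11.png

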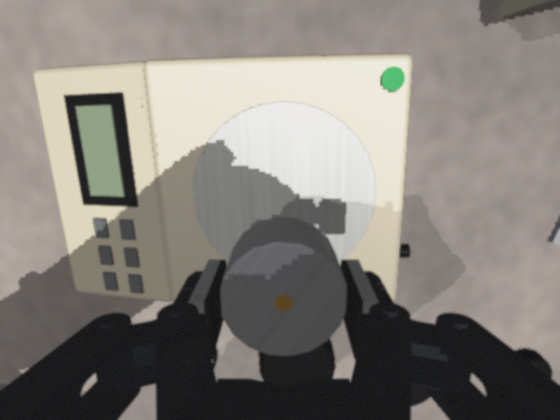

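The w500 is held upright, with its plug at (283,302). Moving to pot500 and descending only once clear of the balance.

```bash
python3 -m handwheel '[-0.05,-0.1,0,0,0,0,1, -0.2,-0.4,0,0,0,0,1, -0.4,-0.7,0,0,0,0,1, -0.58,-1,0,0,0,0,1]'; python3 -m handwheel '[-0.15,-0.3,0,0,0,0,1, -0.3,-0.6,0,0,0,0,1, -0.45,-0.78,0,0,0,0,1,-0.45,-0.78,-0.3,0,0,0,1,-0.45,-0.78,-0.6,0,0,0,1,-0.45,-0.78,-0.9,0,0,0,1,-0.45,-0.78,-0.9,0,0,0,1]'; python3 -m handwheel '[0,0,-0.15,0,0,0,1,0,0,-0.3,0,0,0,1,0,0,-0.3,0,0,0,1,0,0,-0.3,0,0,0,1]'
python3 - <<'E'
from h import *
t=robot.get_obs()['eef_pos']
c,im=plug(t[2]+.0201,t[:2]); print(fitring(c,im,proj(c,[.456,.073,.01])[0],.0345,.01))
cv2.imwrite('pics/w12.png',im[:,:,::-1])
E
```

```text
time_s: 29.35
eef_pos: [0.4994, 0.1505, 0.1783]
tcp_rot: [-179.8, 0.1, 90.0]
ft_force: [0.3, -0.8, -4.6]
finger_gap: 0.0481
grip_force: 63.3
time_s: 30.05
eef_pos: [0.453, 0.0733, 0.0864]
tcp_rot: [-179.5, 0.1, 90.0]
ft_force: [-1.1, -0.8, -5.0]
finger_gap: 0.0476
grip_force: 64.4
time_s: 30.45
eef_pos: [0.4565, 0.0746, 0.0605]
tcp_rot: [-180.0, 0.0, 90.0]
ft_force: [-0.6, -1.2, -5.1]
finger_gap: 0.0481
grip_force: 64.6
plug px 283.0 302.7 n 201 pos [0.4567 0.0734 0.0806] tcp [0.4569 0.0746 0.0608] delta [-0.0002 -0.0012  0.0198]
(array([0.4545, 0.073 , 0.01  ]), np.float32(80.1571))
```

View pics/w12.png

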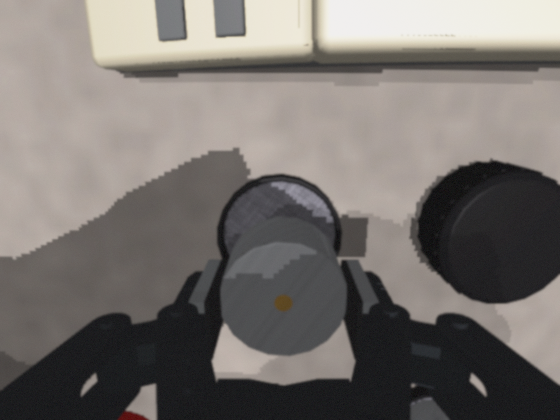

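The pot500 ring at (280,232) lines up with w500. The cap and balance are clear, so I'm lowering.

```bash
python3 -m handwheel '[-0.005,0,-0.15,0,0,0,1, -0.005,0,-0.3,0,0,0,1, -0.005,0,-0.38,0,0,0,1, -0.005,0,-0.41,0,0,0,1, -0.005,0,-0.42,0,0,0,1, -0.005,0,-0.42,0,0,0,1, -0.005,0,-0.42,0,0,0,1]'; python3 -m handwheel '[0,0,-0.005,0,0,0,1,0,0,-0.01,0,0,0,1,0,0,-0.01,0,0,0,1]'
```

```text
time_s: 31.2
eef_pos: [0.4563, 0.0748, 0.0183]
tcp_rot: [180.0, -0.0, 90.0]
ft_force: [0.4, 0.6, -4.6]
finger_gap: 0.0478
grip_force: 64.9
time_s: 31.5
eef_pos: [0.456, 0.0747, 0.0168]
tcp_rot: [180.0, -0.0, 90.0]
ft_force: [-0.6, 0.0, -4.7]
finger_gap: 0.0476
grip_force: 64.9
```

```bash
python3 -m handwheel '[0,0,-0.005,0,0,0,1,0,0,-0.01,0,0,0,1,0,0,-0.01,0,0,0,1]'; python3 -m handwheel '[0,0,-0.005,0,0,0,1,0,0,-0.007,0,0,0,1,0,0,-0.007,0,0,0,1]';  python3 -m handwheel '[0,0,-0.003,0,0,0,1,0,0,-0.003,0,0,0,1,0,0,-0.003,0,0,0,1]'
```

```text
time_s: 31.8
eef_pos: [0.456, 0.0747, 0.0157]
tcp_rot: [-180.0, 0.0, 90.0]
ft_force: [1.1, 0.6, -3.3]
finger_gap: 0.0477
grip_force: 64.9
time_s: 32.1
eef_pos: [0.456, 0.0747, 0.015]
tcp_rot: [-180.0, 0.0, 90.0]
ft_force: [-0.1, -0.5, -5.0]
finger_gap: 0.0483
grip_force: 64.9
time_s: 32.4
eef_pos: [0.456, 0.0747, 0.015]
tcp_rot: [180.0, 0.0, 90.0]
ft_force: [-0.9, -0.3, 1.4]
finger_gap: 0.0478
grip_force: 65.5
```

```bash
python3 -m handwheel '[0,0,0,0,0,0,1,0,0,0,0,0,0,0.42,0,0,0,0,0,0,0.38,0,0,0,0,0,0,0.33,0,0,0,0,0,0,0.28,0,0,0,0,0,0,0.25,0,0,0,0,0,0,0.25]'; python3 -m handwheel '[0,0,0.05,0,0,0,0.25,0,0,0.2,0,0,0,0.25,0,0,0.5,0,0,0,0.2,0,0,0.8,0,0,0,0,0,0,1,0,0,0,0,0,0,1,0,0,0,0]'; python3 -m handwheel '[0.3,-0.3,0.4,0,0,0,0,0.5,-0.6,0.8,0,0,0,0,0.8,-0.8,1,0,0,0,0,0.8,-0.8,1,0,0,0,0,0.8,-0.8,1,0,0,0,0]'
python3 - <<'E'
from h import *
c,im=snap('wrist','w13')
for n,u,r in((500,(.456,.073,.01),.0345),(200,(.4535,-.066,.01),.0285),(100,(.557,-.062,.01),.024),(50,(.687,-.056,.01),.02)):
    print(n,fitring(c,im,proj(c,u)[0],r,.01)[0])
E
```

```text
time_s: 33.1
eef_pos: [0.4561, 0.0747, 0.0148]
tcp_rot: [180.0, -0.0, 90.0]
ft_force: [0.2, -0.5, 0.8]
finger_gap: 0.0642
grip_force: 0.0
time_s: 33.7
eef_pos: [0.4575, 0.075, 0.1175]
tcp_rot: [179.7, -0.0, 90.0]
ft_force: [0.5, -0.3, 0.3]
finger_gap: 0.0854
grip_force: 0.0
time_s: 34.2
eef_pos: [0.5364, -0.0062, 0.2145]
tcp_rot: [180.0, -0.0, 89.9]
ft_force: [-0.6, 0.6, -1.2]
finger_gap: 0.0855
grip_force: 0.0
500 [0.45575 0.07175 0.01   ]
200 [ 0.4525 -0.066   0.01  ]
100 [ 0.55625 -0.06225  0.01   ]
50 [ 0.6855  -0.05625  0.01   ]
```

View pics/w13.png

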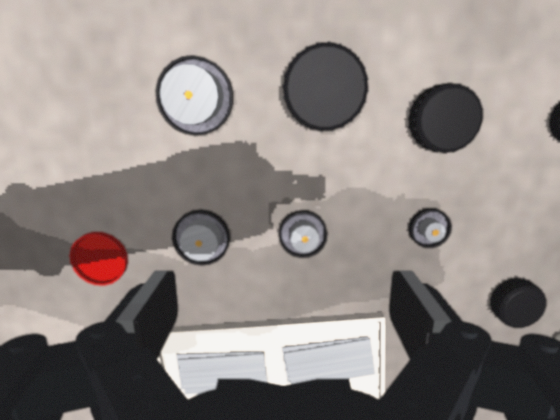

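All four weights stand in their pots, with plugs at (188,95), (199,243), (305,239) and (435,232). The pots have not moved beyond measuring error and the robot is clear, so I'm handing in.

```bash
python3 -c "
from station import robot
print(robot.job_done())"
```

```text
the job is handed in; nothing more can be done
None
```

I set all four weights down upright in their own pots, from the top of the stack down (50, 100, 200, 500 g). The pots stayed put, the balance was not knocked (closing the grip pressed down on it with up to about 9 N), and I handed the job in at about 34 s; no verdict came back.

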